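# Lock a stamp block into the printing frame

## Robot

A 6-joint arm with a two-finger parallel gripper is mounted at the origin on the work surface; the furniture and walls round the work are solid. World frame = base frame: x ahead of the robot, y to its left, z up, the work surface at z = 0. Lengths are in m, angles in rad, forces in N, time in s.
With the tool pointing down it reaches from about 0.325 to 0.75 m from the base axis. Payload 7.6 kg.
Tool frame: the origin (TCP) lies at the very end of the fingers, on their centre line; the grasp point (between the pads) lies 19 mm behind it; z points along the fingers, y is the line along which they close (so a half turn about z gives the same grasp; the last joint's range is limited). The gripper opens to 85 mm and grips with 20 to 120 N. Pads are 22 mm wide; open, the fingers measure 114 mm over their backs; the gripper's body (76 mm by 85 mm) begins 54 mm behind the grasp point. The pads swing forward as they close: fully open they stand 13 mm farther back than shut.
Start: joints at [-1.34, 0.052, 1.401, -0, 1.689, -0.07], TCP at [0.156, -0.501, 0.231] pointing down, gripper open.
Joint ranges: [-2.9, 2.9], [-0.91, 2.17], [0.12, 2.37], [-1.06, 4.2], [0.26, 2.73], [-2.93, 2.93]. Speed limits (rad/s): [2.57, 2.57, 3.01, 3.14, 3.14, 3.14].

## Interface

Orientations are given as a unit quaternion [x, y, z, w].
In Python, from bench import ctrl, viewer gives the robot as it stands.
- The arm moves only by the tool carry_out, never from a script. Its argument "steps" is a list of rows, each an object of numbers: "hand": the closure, from 0 (fully open) to 1 (shut); "x", "y", "z": the shift along the tool's x, y, z in cm; "wx", "wy", "wz": the turn, a rotation vector about the tool's x, y, z in degrees. A call has 1 to 5 rows; each row is the pose to reach, as a shift and turn from the pose commanded when the call began, along the tool's axes at that moment; what a row does not reach only later rows make up. A row lasts 1/8 s, in which the tool goes at most 62.5 mm and 10.7 degrees, less where a joint would pass 70% of its speed; a pose out of reach is approached as far as the arm can. A call with a gripper value outside its range is refused whole. The fingers move at their own pace and stop on an object; "grip_force" is the grip in N (left out, the last holds). Time passes only in rows, so rows that repeat a pose let the fingers close. It gives the time, the measured TCP pose, the force, the opening and the grip force at its end, in the units of the state.
- ctrl.observe(): the state, without advancing time (a new reading comes with each control period).
- viewer.capture(name): name is "scene" or "top" or "wrist"; returns the picture (400x640x3 uint8, red, green, blue); there is no depth.
- viewer.camera_info(name): a dict with "mtx" (3x3 intrinsics, pixels), "R" (3x3) and "t" (3): a world point X has camera coordinates R X + t. Camera axes: x right, y down, z forward; pixel columns grow to the right and rows downward; lengths in m; the calibration is good to about 2 mm. A picture is of the moment at which its call begins: read the wrist's pose just before it. camera_info takes no time and is no camera call; for the wrist camera it gives the pose at the moment of the call.
- ctrl.finish_job(): hands the job in; it is judged then, once.
The state is a dict: "time_s": time; "joints": joint angles; "joint_vel": joint speeds; "joint_torque": joint torques, N m; "tcp_pos": TCP position; "ee_rot": TCP orientation; "wrist_force": force on the tool from outside, world axes, zero at the start; "wrist_torque": the same for the moment, N m; "gripper_width": opening from 0.0 (shut) to 1.0 (fully open); "finger_force": force on a finger pad.
Only numpy, scipy, OpenCV 4.12 (cv2) and the standard library are available. Lean on these libraries where they do the work, as an engineer would, in place of code of your own. Each camera call takes 0.05 s, during which the arm holds its last target. There are 200 camera calls.

## Task

Slide the big stamp block along the printing frame's metal bed, without lifting it, into the corner between fence and end stop. Then take the flat-bladed key from its stand, put its blade fully into the slot of the cam and turn the cam clockwise, about a quarter turn, until it bites and holds the block firmly against the fence; do not strain it once it has bitten, and do not touch the cam with the fingers or upset the things standing round about. Leave the key standing in the slot.

Things in the scene. Friction and masses are not known exactly. Their poses are not given: they have to be found in the camera images.
- frame: printing frame fixed on the table: flat aluminium bed 130 x 240 x 8 mm with fence, end stop and cam at its -y end, the rest bare; origin at the centre of its underside, x from the cam toward the fence, y along the fence, z up; the bed's top is 8 mm above the table. The block slides toward -y into the corner, between cam and fence, with 2 to 3 mm to spare while the cam is open
- fence: dark steel fence bar on the bed, 14 x 62 mm, 12 mm high; origin at the centre of its underside, in the frame at x = 57, y = -76 mm, axes as the frame's; the face that the block rests on is its -x side, in the frame at x = +50 mm, from y = -107 to -45 mm; from there a lead-in flares outward for 12 mm
- end_stop: dark steel end stop bar on the bed, 62 x 12 mm, 12 mm high; origin at the centre of its underside, in the frame at x = 19, y = -101 mm, axes as the frame's; the face that the block rests on is its +y side, in the frame at y = -95 mm, from x = -12 to +50 mm
- corner (a point): fixed point where the centre of the block belongs when the block is against both fence and end stop: in the frame at x = 19, y = -52.5, z = 19 mm; axes as the frame's
- block_mid (a point): centre (half-way up) of the big wooden stamp block, 62 mm along its x, 85 mm along its y, 22 mm high, 0.08 to 0.17 kg, lying flat on the bed; in the corner its axes lie along the frame's. Its +y half stays clear of fence and cam, so it can be held there by the 62 mm wide sides (for instance 27 mm from the centre) all the way
- cam_face (a point): fixed point on the cam's upright axis at the top of its round brass head, 29 mm above the table; axes as the frame's, not turning with the cam. A slot 5.5 mm wide and 11 mm deep, open at both ends, crosses the head (31 mm) through the axis. At the start it lies between the frame's y axis and 0.5 rad clockwise of it (from above); the angle is not reported: feel for it with the blade, or see it
- cam_foot (a point): point on the cam's axis at the bed, in the frame at x = -32, y = -75, z = 8 mm. Its steel disc: 46 mm across, 10 mm high, 6 mm off-centre. Turned clockwise it swells toward the block, meets it with the slot about 1.05 rad clockwise of the frame's y and pinches harder over the next 0.3 rad. Free it takes 0.06 N m, well bitten 0.3 to 0.5 N m; it stays as left and drags the block to the end stop
- key_grip (a point): middle of the key's light wooden handle, 34 mm along the key's x, 18 mm along its y, 50 mm high: hold it across the 18 mm. Below the handle are a 12 mm stem (10 mm long), a 28 mm flange (4 mm thick) and the steel blade. At the start the key stands upright in the stand, the handle's middle 61 mm above the table; 0.09 kg
- key_tip (a point): end of the key's blade, 47 mm straight below the middle of the handle; the blade is 20 mm wide along the key's x, 3 mm thick along its y, and sticks out 10 mm below the flange. Fully in the slot the flange lies on the cam's head and this point is 10 mm below point cam_face; the blade then has about 0.13 rad of play either way
- stand: dark wooden block 56 x 56 x 24 mm fixed on the table that holds the key; origin at the centre of its underside; the key's blade drops into a pocket (25 x 7 mm) in its top and the key lifts straight out
- handle_stamp: bystander: wooden stamp with a turned handle, 74 mm high, origin under its centre
- small_stamp: bystander: square wooden block stamp 34 x 34 x 24 mm, origin under its centre
- tin: bystander: round metal tin, 39 mm across, 16 mm high, origin under its centre

How it is judged:
By the outcome, as a careful person would: the job done as asked, in the order asked, and still so for the second after the job is handed in, with the robot touching nothing.
It also fails if it takes over 72 s, if anything falls off the work surface, if the arm or the gripper's body presses on something with over 40 N, if the wrist force passes 120 N, or if a joint passes its speed limit or range.

## Working session

There is one attempt and no reset: what is moved stays moved. The work goes in short steps, Python scripts to look and compute and a tool call to move; the robot and the scene stay as the last step left them, time stands still between calls to the robot, and variables do not carry over. Pictures are saved under pics/ and viewed, at most 10 in all, crops included, and the job is handed in when it is done.

Besides the shell and the picture viewer there is one more tool, called in YAML: its name, and indented under it one key for each argument. carry_out: Moves the arm, as the interface text tells. Its arguments: {"type":"object","properties":{"steps":{"type":"array"},"grip_force":{"type":"number"}},"required":["steps"]}

```bash
mkdir -p pics; ls
python3 - <<'E'
from bench import ctrl, viewer
import cv2, numpy as np
o=ctrl.observe(); print(o)
for n in("top","scene"):
    im=viewer.capture(n); cv2.imwrite(f"pics/{n}0.png",im[:,:,::-1]); c=viewer.camera_info(n); print(n,c)
E
```

```text
pics
{'time_s': 0.0, 'joints': array([-1.34027420e+00,  5.28837183e-02,  1.40175666e+00, -6.29727976e-06,
        1.68862318e+00, -7.02941721e-02]), 'joint_vel': array([ 0.00016911,  0.00040351, -0.00021721, -0.00092499, -0.00020209,
       -0.0010147 ]), 'joint_torque': array([-9.78190801e-04, -3.81665540e+01, -3.60190094e+01, -1.71318870e-04,
        6.09702693e-03,  3.52953089e-05]), 'tcp_pos': array([ 0.15550821, -0.50110906,  0.23043174]), 'ee_rot': array([ 9.88709713e-01,  1.49841269e-01, -6.99767466e-05, -8.32520276e-04]), 'wrist_force': array([-0.30922869, -0.09389978, -0.58544475]), 'wrist_torque': array([ 0.00218406,  0.0217167 , -0.0362221 ]), 'finger_force': 0.0, 'gripper_width': 1.0004751403576866}
top {'mtx': array([[413.54001287,   0.        , 316.67102804],
       [  0.        , 413.54001287, 200.45041816],
       [  0.        ,   0.        ,   1.        ]]), 'R': array([[ 0.01082065, -0.99992577, -0.0056008 ],
       [-0.99773205, -0.01042444, -0.0664988 ],
       [ 0.06643548,  0.00630765, -0.99777079]]), 't': array([0.05226656, 0.549956  , 0.89952201])}
scene {'mtx': array([[379.61809846,   0.        , 316.56501246],
       [  0.        , 379.61809846, 200.25334532],
       [  0.        ,   0.        ,   1.        ]]), 'R': array([[-0.70915403, -0.70503513, -0.00510239],
       [-0.4010452 ,  0.40931911, -0.81952463],
       [ 0.57988216, -0.5791229 , -0.57302124]]), 't': array([0.39284468, 0.25757877, 0.62636035])}
```

View pics/top0.png

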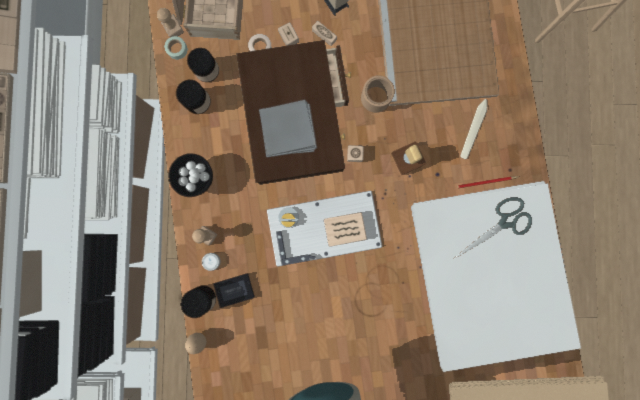

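View pics/scene0.png

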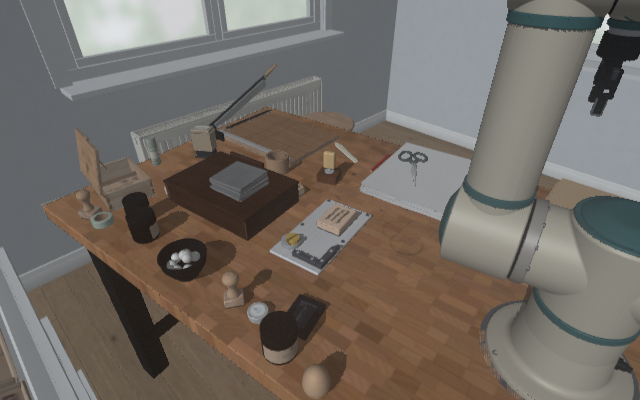

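Top view: frame quad ≈ (267,210),(372,192),(382,245),(276,265); cam at (289,217), fence/stop L at lower left (282,250), block (347,230), key in its stand (411,156), small stamp (355,153), handle stamp (203,236), tin (210,261).

```bash
cat > h.py <<'E'
import numpy as np, cv2
from bench import ctrl, viewer
from scipy.spatial.transform import Rotation as Rot
def ray(c,p,z):
    "pixels (N,2) -> world points on plane z"
    p=np.atleast_2d(np.asarray(p,float)); d=np.c_[p,np.ones(len(p))]@np.linalg.inv(c["mtx"]).T@c["R"]
    o=-c["R"].T@c["t"]; return o+d*((z-o[2])/d[:,2])[:,None]
def proj(c,X):
    q=(np.atleast_2d(X)@c["R"].T+c["t"])@c["mtx"].T; return q[:,:2]/q[:,2:]
def big(m):
    cs,_=cv2.findContours(m.astype(np.uint8),cv2.RETR_EXTERNAL,cv2.CHAIN_APPROX_NONE); return max(cs,key=cv2.contourArea)
def delta(target,Rz=None):
    "shift in tool axes (cm) from measured pose"
    o=ctrl.observe(); R=Rot.from_quat(o["ee_rot"]); return R.inv().apply(np.asarray(target)-o["tcp_pos"])*100
def yaw(v): return np.degrees(np.arctan2(v[1],v[0]))
E
python3 - <<'E'
from h import *
im=cv2.imread("pics/top0.png"); c=viewer.camera_info("top"); hsv=cv2.cvtColor(im,cv2.COLOR_BGR2HSV)
def roi(m,x0,y0,x1,y1):
    r=np.zeros_like(m); r[y0:y1,x0:x1]=m[y0:y1,x0:x1]; return r
w=roi((hsv[...,1]<60)&(hsv[...,2]>120),255,180,395,275)
w=cv2.morphologyEx(w.astype(np.uint8),cv2.MORPH_CLOSE,np.ones((3,3)))
r=cv2.minAreaRect(ray(c,cv2.convexHull(big(w))[:,0].astype(float),.008)[:,:2].astype(np.float32)); print("frame",r)
wd=roi((hsv[...,1]>60)&(hsv[...,2]>130),318,205,374,252)
b=big(wd); r=cv2.minAreaRect(ray(c,b[:,0],.030)[:,:2].astype(np.float32)); print("block",r,cv2.boundingRect(b))
for n,p,z in(("cam",(289,217),.029),("key",(413,155),.086),("stand",(410,159),.024),("small",(355,153),.024)): print(n,ray(c,p,z))
cv2.imwrite("pics/c1.png",cv2.resize(im[130:280,250:450],None,fx=4,fy=4,interpolation=cv2.INTER_CUBIC))
print([ctrl.observe()[k] for k in("tcp_pos","ee_rot")], Rot.from_quat(ctrl.observe()["ee_rot"]).as_matrix().round(3)); w=viewer.camera_info("wrist"); print(w)
E
```

```text
frame ((0.4885861873626709, 0.041871100664138794), (0.13025061786174774, 0.23984327912330627), 10.927011489868164)
block ((0.4418404698371887, -0.052488937973976135), (0.00432080402970314, 0.02609473466873169), 0.6379241347312927) (361, 249, 13, 3)
cam [[0.51172501 0.11822801 0.029     ]]
key [[ 0.64117236 -0.14054791  0.086     ]]
stand [[ 0.64331338 -0.14795514  0.024     ]]
small [[ 0.65556116 -0.02595043  0.024     ]]
[array([ 0.15549072, -0.5011732 ,  0.23058983]), array([ 9.88713573e-01,  1.49816660e-01, -5.81575732e-05, -6.59836631e-04])] [[ 0.955  0.296 -0.   ]
 [ 0.296 -0.955  0.001]
 [ 0.    -0.001 -1.   ]]
{'mtx': array([[308.14065837,   0.        , 316.0104169 ],
       [  0.        , 308.14065837, 200.78925567],
       [  0.        ,   0.        ,   1.        ]]), 'R': array([[ 2.95000728e-01, -9.55496679e-01, -8.15904026e-04],
       [-9.12315947e-01, -2.81922674e-01,  2.96983534e-01],
       [-2.83996803e-01, -8.68659966e-02, -9.54882252e-01]]), 't': array([-0.52416982, -0.03790126,  0.37993573])}
```

View pics/c1.png

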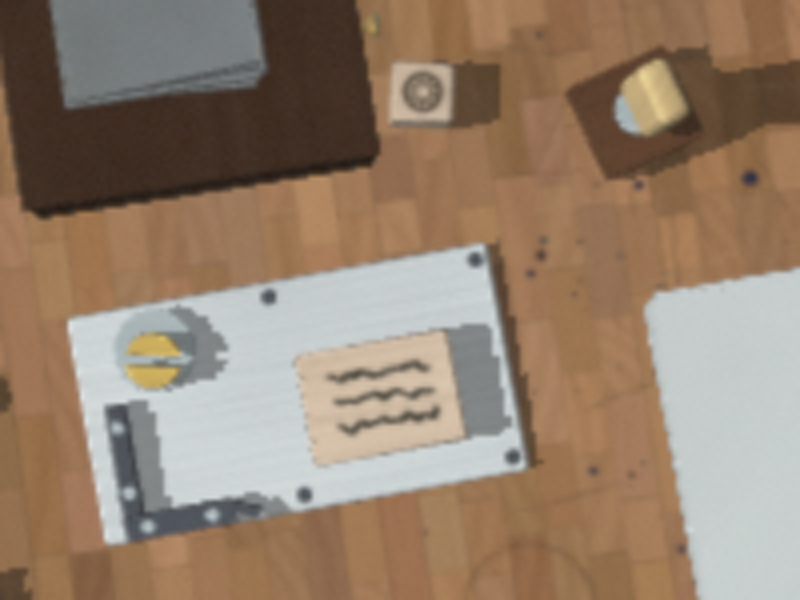

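Run:
```python
from h import *
im=cv2.imread("pics/top0.png"); c=viewer.camera_info("top"); hsv=cv2.cvtColor(im,cv2.COLOR_BGR2HSV)
P=np.array([(296,356),(445,330),(467,440),(313,467)])/4.+[250,130]-.375
B=ray(c,P,.03)[:,:2]; print("block corners",B.round(4),"c",B.mean(0),"sides",np.linalg.norm(np.diff(B,axis=0),axis=1),"y dir",yaw(B[1]-B[0]),yaw(B[2]-B[3]),yaw(B[0]-B[3]))
m=(hsv[...,0]>18)&(hsv[...,0]<32)&(hsv[...,1]>110)&(hsv[...,2]>120)
print("brass",ray(c,np.argwhere(m[205:230,275:305])[:,::-1].mean(0)+[275,205],.029))
a=np.radians(10.93); fy=np.array([np.sin(a),-np.cos(a)]); fx=np.array([fy[1],-fy[0]]); O=np.array([.4886,.0419])
print("fx",fx,"fy",fy,"cam",O-.032*fx-.075*fy,"corner",O+.019*fx-.0525*fy)
d=B.mean(0)-O; print("block in frame",d@fx,d@fy)
print("handle", ray(c,np.array([[655,95]])/4+[250,130],.086))
g=B.mean(0)+.03*fy; t=np.r_[g,.15]; print("grasp",g,"delta cm",delta(t))
```

```text
block corners [[ 0.509   0.0424]
 [ 0.524  -0.0389]
 [ 0.4643 -0.0511]
 [ 0.4487  0.0326]] c [ 0.48650059 -0.00373782] sides [0.08267933 0.06098079 0.08508262] y dir -79.49679359075651 -79.47386225723643 9.270005831572904
brass [[0.50580568 0.11994511 0.029     ]]
fx [-0.98185957 -0.18960957] fy [ 0.18960957 -0.98185957] cam [0.50579879 0.12160697] corner [0.45999017 0.08984505]
block in frame 0.010714697144094544 0.04441186450327995
handle [[ 0.64379887 -0.14210966  0.086     ]]
grasp [ 0.49218887 -0.03319361] delta cm [ 46.02167902 -34.71176779   8.10869222]
```

carry_out:
  steps:
    - {"hand": 0,"x": 4.6,"y": -3.5,"wz": -10}
    - {"hand": 0,"x": 9.2,"y": -7,"wz": -20}
    - {"hand": 0,"x": 13.8,"y": -10.5,"wz": -30}
    - {"hand": 0,"x": 18.4,"y": -14,"wz": -40}
    - {"hand": 0,"x": 23,"y": -17.5,"wz": -50}
  grip_force: 30

```text
$.steps[0]: bad value
```

Run:
```python
from h import *
o=ctrl.observe(); R=Rot.from_quat(o["ee_rot"]).as_matrix(); print(o["tcp_pos"],yaw(R[:,0]),delta([.492,-.033,.15]),o["joints"])
```

```text
[ 0.15549072 -0.5011732   0.23058983] 17.232604442030116 [ 46.00937525 -34.73585509   8.10872306] [-1.34033252e+00  5.27261001e-02  1.40160689e+00 -1.04470153e-05
  1.68858441e+00 -7.03031542e-02]
```

carry_out:
  steps:
    - {"hand": 0,"x": 4.6,"y": -3.5,"z": 0,"wx": 0,"wy": 0,"wz": -10}
    - {"hand": 0,"x": 9.2,"y": -7,"z": 0,"wx": 0,"wy": 0,"wz": -20}
    - {"hand": 0,"x": 13.8,"y": -10.5,"z": 0,"wx": 0,"wy": 0,"wz": -30}
    - {"hand": 0,"x": 18.4,"y": -14,"z": 0,"wx": 0,"wy": 0,"wz": -40}
    - {"hand": 0,"x": 23,"y": -17.5,"z": 0,"wx": 0,"wy": 0,"wz": -50}
  grip_force: 30

```text
time_s: 0.72
tcp_pos: [0.324, -0.2644, 0.231]
ee_rot: [0.831, 0.556, 0.0, -0.0]
wrist_force: [1.2, -1.3, -0.6]
gripper_width: 1.002
finger_force: 0.0
```

Run:
```python
from h import *
o=ctrl.observe(); R=Rot.from_quat(o["ee_rot"]).as_matrix(); print(o["tcp_pos"],yaw(R[:,0]),delta([.492,-.033,.15]),o["joints"])
```

```text
[ 0.32402251 -0.26442371  0.23104605] 67.54560444965789 [27.80328434  6.6855331   8.10551391] [-7.72820216e-01 -2.56607912e-01  1.68815898e+00  2.12818230e-05
  1.71011727e+00 -3.80914129e-01]
```

carry_out:
  steps:
    - {"hand": 0,"x": 5.6,"y": 1.3,"z": 1,"wx": 0,"wy": 0,"wz": -7}
    - {"hand": 0,"x": 11.2,"y": 2.6,"z": 2,"wx": 0,"wy": 0,"wz": -14}
    - {"hand": 0,"x": 16.8,"y": 3.9,"z": 3,"wx": 0,"wy": 0,"wz": -21}
    - {"hand": 0,"x": 22.4,"y": 5.2,"z": 5,"wx": 0,"wy": 0,"wz": -28}
    - {"hand": 0,"x": 27.8,"y": 6.7,"z": 7,"wx": 0,"wy": 0,"wz": -33.4}

```text
time_s: 1.35
tcp_pos: [0.4935, -0.0339, 0.1606]
ee_rot: [0.637, 0.771, -0.0, 0.0]
wrist_force: [-0.4, -1.3, 0.4]
gripper_width: 0.997
finger_force: 0.0
```

Run:
```python
from h import *
c=viewer.camera_info("wrist");im=viewer.capture("wrist")[:,:,::-1]; cv2.imwrite("pics/w1.png",im); np.savez("w1.npz",**c)
o=ctrl.observe(); R=Rot.from_quat(o["ee_rot"]).as_matrix(); print(o["tcp_pos"],yaw(R[:,0]),R[:,2],delta([.492,-.033,.15]),o["joints"],-c["R"].T@c["t"])
```

```text
[ 0.49461978 -0.0291804   0.15680721] 101.27422517021053 [-0.00375186  0.00348771 -0.99998688] [-0.32619638 -0.32955961  0.68036274] [-0.13514344  0.00763047  1.59529789  0.00295157  1.54285201 -0.33201066] [0.47912423 0.04102374 0.30364248]
```

View pics/w1.png

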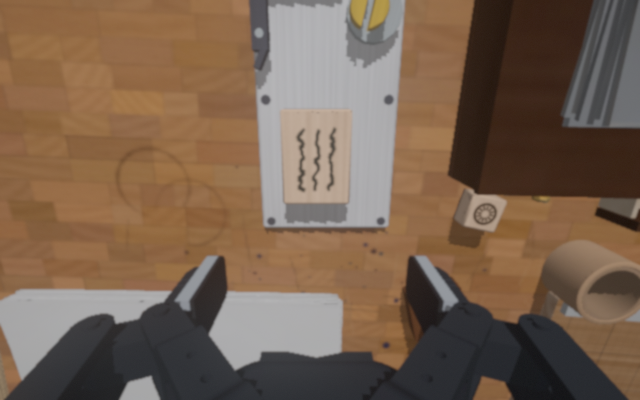

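Wrist view: block top corners ≈ (281,108),(351,108),(350,204),(283,204); bed's near corners (264,228),(390,228); cam slot at top (367,10).

Run:
```python
from h import *
im=cv2.imread("pics/w1.png"); c=dict(np.load("w1.npz")); hsv=cv2.cvtColor(im,cv2.COLOR_BGR2HSV)
m=np.zeros(im.shape[:2],np.uint8); m[95:215,272:360]=((hsv[...,1]>45)&(hsv[...,2]>140))[95:215,272:360]
m=cv2.morphologyEx(m,cv2.MORPH_CLOSE,np.ones((9,9)))
r=cv2.minAreaRect(ray(c,cv2.convexHull(big(m))[:,0],.03)[:,:2].astype(np.float32)); print("block",r)
C=ray(c,[(263.5,228),(390.5,228)],.008)[:,:2]; print("frame +y corners",C,np.linalg.norm(C[0]-C[1]),yaw(C[0]-C[1]))
a=np.radians(10.93); fy=np.array([np.sin(a),-np.cos(a)]); fx=np.array([fy[1],-fy[0]])
O=C.mean(0)-.12*fy; print("O",O, "block frame",(np.array(r[0])-O)@fx,(np.array(r[0])-O)@fy)
g=np.array(r[0])+.03*fy; print("grasp",g,"delta",delta(np.r_[g,.006]))
```

```text
block ((0.4875318706035614, -0.0041686370968818665), (0.05945398285984993, 0.08318759500980377), 10.775975227355957)
frame +y corners [[ 0.44864247 -0.0886858 ]
 [ 0.57759519 -0.06415603]] 0.13126505925683876 -169.2297019731042
O [0.49036568 0.04140223] block frame 0.011423076948512988 0.04420687493882201
grasp [ 0.49322016 -0.03362442] delta [-0.47110445 -0.17894285 15.07949824]
```

carry_out:
  steps:
    - {"hand": 0,"x": -0.4,"y": -0.2,"z": 5,"wx": 0,"wy": 0,"wz": 0.3}
    - {"hand": 0,"x": -0.5,"y": -0.2,"z": 10,"wx": 0,"wy": 0,"wz": 0.3}
    - {"hand": 0,"x": -0.5,"y": -0.2,"z": 13,"wx": 0,"wy": 0,"wz": 0.3}
    - {"hand": 0,"x": -0.5,"y": -0.2,"z": 14.9,"wx": 0,"wy": 0,"wz": 0.3}
    - {"hand": 0,"x": -0.5,"y": -0.2,"z": 14.9,"wx": 0,"wy": 0,"wz": 0.3}

```text
time_s: 2.02
tcp_pos: [0.4903, -0.0409, 0.0105]
ee_rot: [0.641, 0.768, -0.001, -0.002]
wrist_force: [0.6, -0.5, 0.6]
gripper_width: 1.001
finger_force: 0.0
```

carry_out:
  steps:
    - {"hand": 0.2,"x": 0,"y": 0,"z": 0,"wx": 0,"wy": 0,"wz": 0}
    - {"hand": 0.4,"x": 0,"y": 0,"z": 0,"wx": 0,"wy": 0,"wz": 0}
    - {"hand": 0.4,"x": 0,"y": 0,"z": 0,"wx": 0,"wy": 0,"wz": 0}
    - {"hand": 0.4,"x": 0,"y": 0,"z": 0,"wx": 0,"wy": 0,"wz": 0}

```text
time_s: 2.52
tcp_pos: [0.4927, -0.0412, 0.0138]
ee_rot: [0.641, 0.768, 0.001, 0.001]
wrist_force: [-0.9, 0.2, 6.4]
gripper_width: 0.716
finger_force: 33.4
```

Run:
```python
from h import *
o=ctrl.observe(); R=Rot.from_quat(o["ee_rot"]).as_matrix(); print(o["tcp_pos"],yaw(R[:,0]),o["wrist_force"],o["gripper_width"],o["finger_force"])
a=np.radians(10.93); fy=np.array([np.sin(a),-np.cos(a)]); fx=np.array([fy[1],-fy[0]]); d=o["tcp_pos"][:2]-[.4893,.0416]; print(d@fx,d@fy)
```

```text
[ 0.49269524 -0.04121565  0.01375737] 100.33453605461527 [-0.85165094  0.17654224  6.38518781] 0.7159003459664262 33.387553095817566
0.012368990238621659 0.08195711167975245
```

carry_out:
  steps:
    - {"hand": 0.4,"x": 0.7,"y": -0.3,"z": 0,"wx": 0,"wy": 0,"wz": -0.5}
    - {"hand": 0.4,"x": 1.7,"y": -0.5,"z": 0,"wx": 0,"wy": 0,"wz": -0.5}
    - {"hand": 0.4,"x": 2.7,"y": -0.5,"z": 0,"wx": 0,"wy": 0,"wz": -0.5}
    - {"hand": 0.4,"x": 3.2,"y": -0.5,"z": 0,"wx": 0,"wy": 0,"wz": -0.5}
    - {"hand": 0.4,"x": 3.2,"y": -0.5,"z": 0,"wx": 0,"wy": 0,"wz": -0.5}

```text
time_s: 3.15
tcp_pos: [0.482, -0.0103, 0.0138]
ee_rot: [0.637, 0.771, 0.001, 0.001]
wrist_force: [-0.9, -1.4, 7.6]
gripper_width: 0.71
finger_force: 33.5
```

```bash
cat >> h.py <<'E'
A=np.radians(10.9); FY=np.array([np.sin(A),-np.cos(A)]); FX=np.array([FY[1],-FY[0]]); O=np.array([.4893,.0416])
def fr(p): d=np.asarray(p)[:2]-O; return np.round([d@FX*1e3,d@FY*1e3],1)
def st():
    o=ctrl.observe(); R=Rot.from_quat(o["ee_rot"]).as_matrix(); f=o["wrist_force"]
    print("t",round(o["time_s"],2),"tcp",o["tcp_pos"].round(4),"frame",fr(o["tcp_pos"]),"yaw-rel",round(yaw(R[:,0])-100.9,2),"tilt",R[:2,2].round(4),"F fx,fy,z",np.round([f[:2]@FX,f[:2]@FY,f[2]],1),"Mz",round(o["wrist_torque"][2],3),"w",round(o["gripper_width"]*85,1),round(o["finger_force"],1),"q6",round(o["joints"][5],2))
E
python3 - <<'E'
from h import *
st()
c=viewer.camera_info("wrist");im=viewer.capture("wrist")[:,:,::-1]; cv2.imwrite("pics/w2.png",im); np.savez("w2.npz",**c)
E
```

```text
t 3.15 tcp [ 0.482  -0.0103  0.0138] frame [17.  49.6] yaw-rel -0.03 tilt [ 0.0029 -0.0008] F fx,fy,z [1.2 1.2 7.6] Mz 0.053 w 60.3 33.5 q6 -0.29
```

View pics/w2.png

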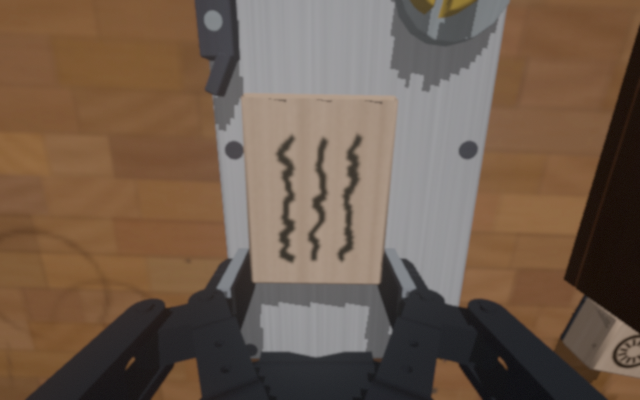

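Wrist view: block held at its near edge, top corners ≈ (245,96),(395,96),(381,283),(252,283); lead-in tip at (215,92).

Run:
```python
from h import *
c=dict(np.load("w2.npz"))
P=ray(c,[(244,95),(396,96),(381,283),(252,283)],.03); print([fr(p) for p in P],np.linalg.norm(np.diff(P,axis=0),axis=1))
print("lead tip, fence corner at .02",[fr(p) for p in ray(c,[(207,93),(222,95),(234,57)],.02)],"cam disc bottom .018",fr(ray(c,(445,45),.018)[0]))
```

```text
[array([ 45. , -30.3]), array([-14.2, -29.8]), array([-13.4,  53.5]), array([47.2, 53.3])] [0.05918198 0.08333779 0.06066381]
lead tip, fence corner at .02 [array([ 62.6, -31.4]), array([ 56.4, -30.6]), array([ 50.2, -45.1])] cam disc bottom .018 [-35.7 -49.8]
```

carry_out:
  steps:
    - {"hand": 0.4,"x": 1.2,"y": -0.1,"z": 0,"wx": 0,"wy": 0,"wz": 0}
    - {"hand": 0.4,"x": 2.6,"y": -0.1,"z": 0,"wx": 0,"wy": 0,"wz": 0}
    - {"hand": 0.4,"x": 4.0,"y": -0.1,"z": 0,"wx": 0,"wy": 0,"wz": 0}
    - {"hand": 0.4,"x": 5.2,"y": -0.1,"z": 0,"wx": 0,"wy": 0,"wz": 0}
    - {"hand": 0.4,"x": 5.8,"y": -0.1,"z": 0,"wx": 0,"wy": 0,"wz": 0}

```text
time_s: 3.82
tcp_pos: [0.4702, 0.0462, 0.0138]
ee_rot: [0.637, 0.771, 0.0, 0.002]
wrist_force: [0.7, -5.1, 7.4]
gripper_width: 0.721
finger_force: 33.5
```

```bash
python3 -c "
from h import *
st()"
```

```text
t 3.83 tcp [0.4702 0.0462 0.0138] frame [17.9 -8.2] yaw-rel -0.03 tilt [ 0.0033 -0.0016] F fx,fy,z [0.3 5.1 7.4] Mz -0.008 w 61.2 33.5 q6 -0.17
```

carry_out:
  steps:
    - {"hand": 0.4,"x": 0.3,"y": 0,"z": 0,"wx": 0,"wy": 0,"wz": 0}
    - {"hand": 0.4,"x": 0.6,"y": 0,"z": 0,"wx": 0,"wy": 0,"wz": 0}
    - {"hand": 0.4,"x": 0.8,"y": 0,"z": 0,"wx": 0,"wy": 0,"wz": 0}
    - {"hand": 0.4,"x": 0.8,"y": 0,"z": 0,"wx": 0,"wy": 0,"wz": 0}

```text
time_s: 4.32
tcp_pos: [0.4692, 0.0524, 0.0138]
ee_rot: [0.637, 0.771, -0.0, 0.003]
wrist_force: [2.9, -11.3, 6.3]
gripper_width: 0.713
finger_force: 33.4
```

Run:
```python
from h import *
st()
c=viewer.camera_info("wrist");im=viewer.capture("wrist")[:,:,::-1]; cv2.imwrite("pics/w3.png",im); np.savez("w3.npz",**c)
```

```text
t 4.33 tcp [0.4692 0.0524 0.0138] frame [ 17.7 -14.4] yaw-rel -0.03 tilt [ 0.0041 -0.0042] F fx,fy,z [-0.7 11.7  6.3] Mz 0.258 w 60.6 33.4 q6 -0.15
```

View pics/w3.png

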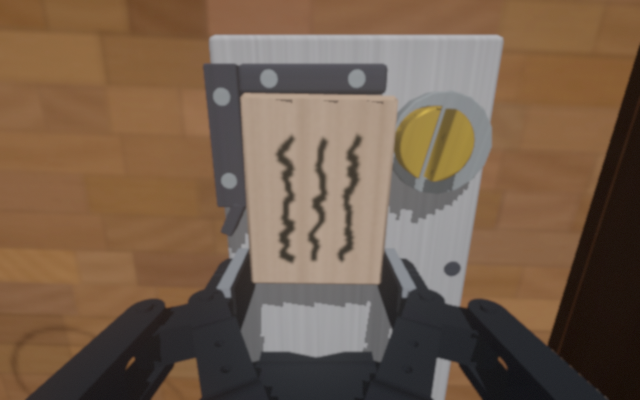

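Block is in the corner against the end stop (11.7 N felt); cam slot runs from (444,105) to (424,182).

carry_out:
  steps:
    - {"hand": 0.4,"x": -0.05,"y": -0.1,"z": 0,"wx": 0,"wy": 0,"wz": 0}
    - {"hand": 0.4,"x": -0.05,"y": -0.2,"z": 0,"wx": 0,"wy": 0,"wz": 0}
    - {"hand": 0.4,"x": -0.05,"y": -0.25,"z": 0,"wx": 0,"wy": 0,"wz": 0}

```text
time_s: 4.75
tcp_pos: [0.4678, 0.052, 0.0139]
ee_rot: [0.637, 0.77, 0.001, 0.003]
wrist_force: [8.1, -6.8, 1.8]
gripper_width: 0.714
finger_force: 33.0
```

Run:
```python
from h import *
st()
im=cv2.imread("pics/w3.png"); c=dict(np.load("w3.npz")); hsv=cv2.cvtColor(im,cv2.COLOR_BGR2HSV)
m=(hsv[...,0]>18)&(hsv[...,0]<32)&(hsv[...,1]>120); s=np.zeros_like(m); s[85:200,385:500]=m[85:200,385:500]
pts=np.argwhere(s)[:,::-1]; e=cv2.minEnclosingCircle(ray(c,pts,.029)[:,:2].astype(np.float32)); print("cam",e,fr(e[0]))
# slot: not brass inside circle
u,v=np.meshgrid(np.arange(385,500),np.arange(85,200)); W=ray(c,np.c_[u.ravel(),v.ravel()],.029)[:,:2]
ins=(np.linalg.norm(W-e[0],axis=1)<.013)&~m[v.ravel(),u.ravel()]
F=np.array([fr(w) for w in W[ins]]); F=F-F.mean(0); vx=np.linalg.svd(F,full_matrices=False)[2][0]; vx*=np.sign(vx[1]); print("slot dir",vx,"cw of fy deg",np.degrees(np.arctan2(vx[0],vx[1])),len(F))
D=np.array([fr(p) for p in ray(c,[(444.5,105),(423.5,181)],.029)]);print("ends",D)
B=ray(c,[(242,95),(396,96),(381,283),(252,283)],.03); print("block",[fr(p) for p in B])
t=viewer.camera_info("top")
print("frame corners", [fr(p) for p in ray(c,[(210,37),(502,37)],.008)])
```

```text
t 4.75 tcp [0.4678 0.052  0.0139] frame [ 19.2 -14.3] yaw-rel -0.11 tilt [ 0.007  -0.0024] F fx,fy,z [-6.6  8.2  1.8] Mz -0.262 w 60.7 33.0 q6 -0.15
cam ((0.5048548579216003, 0.12162318825721741), 0.016325291246175766) [-30.4 -75.6]
slot dir [0.22324908 0.97476143] cw of fy deg 12.899938908180886 399
ends [[-33.1 -90.5]
 [-28.  -59.6]]
block [array([ 46.5, -94.4]), array([-13.4, -93.9]), array([-12.7, -10.6]), array([ 48. , -10.8])]
frame corners [array([  63.4, -118.7]), array([ -63. , -118.5])]
```

carry_out:
  steps:
    - {"hand": 0,"x": 0,"y": 0.2,"z": 0,"wx": 0,"wy": 0,"wz": 0}
    - {"hand": 0,"x": 0,"y": 0.2,"z": 0,"wx": 0,"wy": 0,"wz": 0}
    - {"hand": 0,"x": 0,"y": 0.2,"z": 0,"wx": 0,"wy": 0,"wz": 0}
    - {"hand": 0,"x": 0,"y": 0.2,"z": -4,"wx": 0,"wy": 0,"wz": 0}
    - {"hand": 0,"x": 0,"y": 0.2,"z": -10,"wx": 0,"wy": 0,"wz": 0}

```text
time_s: 5.38
tcp_pos: [0.4656, 0.0537, 0.1115]
ee_rot: [0.637, 0.771, -0.002, -0.002]
wrist_force: [0.9, -0.3, 0.1]
gripper_width: 1.001
finger_force: 0.0
```

carry_out:
  steps:
    - {"hand": 0,"x": -4,"y": 2,"z": -4,"wx": 0,"wy": 0,"wz": 0}
    - {"hand": 0,"x": -9,"y": 4.5,"z": -6,"wx": 0,"wy": 0,"wz": 0}
    - {"hand": 0,"x": -14,"y": 7,"z": -8,"wx": 0,"wy": 0,"wz": 0}
    - {"hand": 0,"x": -19,"y": 9.5,"z": -9,"wx": 0,"wy": 0,"wz": 0}
    - {"hand": 0,"x": -24,"y": 12,"z": -9,"wx": 0,"wy": 0,"wz": 0}

```text
time_s: 6.0
tcp_pos: [0.6314, -0.1609, 0.2034]
ee_rot: [0.637, 0.771, 0.0, 0.001]
wrist_force: [1.0, 0.6, 0.5]
gripper_width: 0.999
finger_force: 0.0
```

carry_out:
  steps:
    - {"hand": 0,"x": -3,"y": 1,"z": 0,"wx": 0,"wy": 0,"wz": 0}
    - {"hand": 0,"x": -3,"y": 1,"z": 0,"wx": 0,"wy": 0,"wz": 0}
    - {"hand": 0,"x": -3,"y": 1,"z": 0,"wx": 0,"wy": 0,"wz": 0}

```text
time_s: 6.38
tcp_pos: [0.6455, -0.1864, 0.2019]
ee_rot: [0.637, 0.771, -0.0, -0.0]
wrist_force: [-0.8, 0.2, 0.3]
gripper_width: 0.998
finger_force: 0.0
```

Run:
```python
from h import *
st()
c=viewer.camera_info("wrist");im=viewer.capture("wrist")[:,:,::-1]; cv2.imwrite("pics/w4.png",im); np.savez("w4.npz",**c)
t=viewer.capture("top")[:,:,::-1]; cv2.imwrite("pics/top1.png",t)
print(proj(c,[.642,-.147,.02]))
```

```text
t 6.38 tcp [ 0.6455 -0.1864  0.2019] frame [-110.2  253.4] yaw-rel -0.04 tilt [-0.0008  0.0005] F fx,fy,z [ 0.7 -0.4  0.3] Mz -0.032 w 84.8 0.0 q6 -0.53
[[320.02253015 141.90936546]]
```

View pics/w4.png

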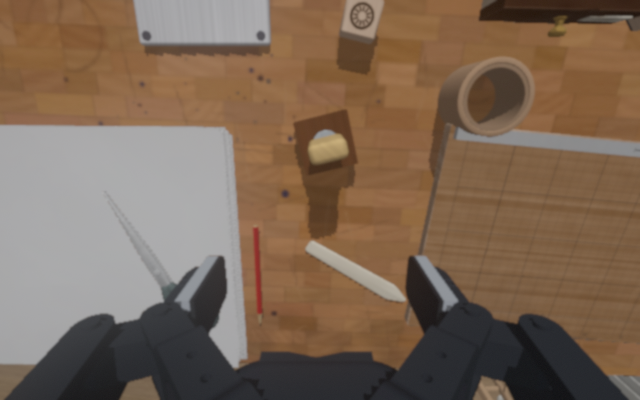

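Wrist view: key handle top ≈ (308..347, 135..165), long side tilted about 13°; stand top corners ≈ (295,122),(346,110),(357,160),(305,172).

Run:
```python
from h import *
im=cv2.imread("pics/w4.png"); c=dict(np.load("w4.npz")); hsv=cv2.cvtColor(im,cv2.COLOR_BGR2HSV)
cv2.imwrite("pics/c4.png",cv2.resize(im[90:190,270:390],None,fx=6,fy=6,interpolation=cv2.INTER_CUBIC))
m=np.zeros(im.shape[:2],np.uint8); m[120:175,295:360]=((hsv[...,0]>14)&(hsv[...,1]>60)&(hsv[...,2]>125))[120:175,295:360]
b=big(m); h=cv2.convexHull(b); print("handle rect px",cv2.minAreaRect(h),cv2.boundingRect(b))
r=cv2.minAreaRect(ray(c,h[:,0],.086)[:,:2].astype(np.float32)); print(r)
print("cam pos",-c["R"].T@c["t"])
```

```text
handle rect px ((327.32354736328125, 147.2941131591797), (24.01102638244629, 39.290767669677734), 75.96376037597656) (308, 133, 40, 29)
((0.6466823816299438, -0.14321716129779816), (0.0327579490840435, 0.019943207502365112), 25.197444915771484)
cam pos [ 0.6312012  -0.1116074   0.34503172]
```

View pics/c4.png

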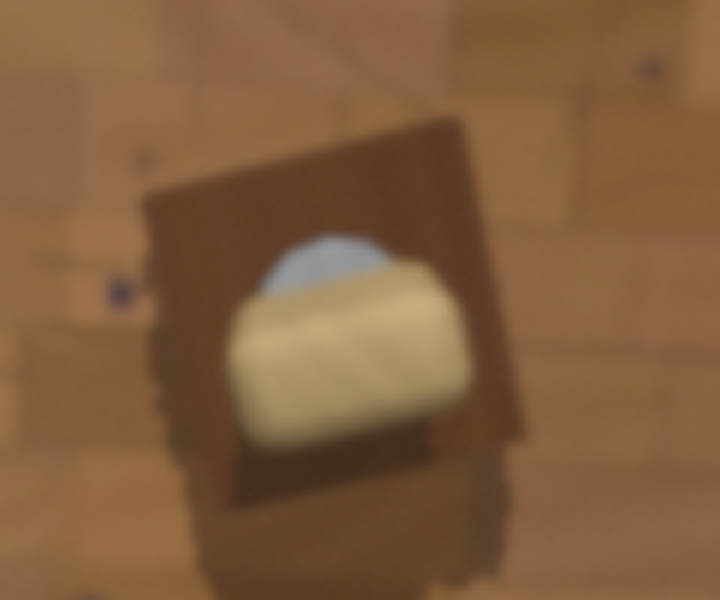

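Run:
```python
from h import *
c=dict(np.load("w4.npz"))
P=np.array([(147,195),(460,117),(523,437)])/6+[270,90]-.4
S=ray(c,P,.024)[:,:2]; print(S,np.linalg.norm(np.diff(S,axis=0),axis=1),"angles",yaw(S[1]-S[0]),yaw(S[2]-S[1]),"centre",(S[0]+S[2])/2)
# lower edge of handle top face and ends, at z=.086
H=ray(c,np.array([(237,335),(452,280),(468,385),(258,445)])/6+[270,90]-.4,.086)[:,:2]; print("handle",H.mean(0),yaw(H[1]-H[0]),yaw(H[2]-H[3]))
print("mug rim",ray(c,(487,97),.09))
k=.5*((S[0]+S[2])/2+H.mean(0)); print(k,delta(np.r_[k,.15]))
```

```text
[[ 0.61234806 -0.13204053]
 [ 0.66142657 -0.10986764]
 [ 0.68384581 -0.16025608]] [0.05385478 0.05515086] angles 24.31269348736496 -66.01437053274739 centre [ 0.64809693 -0.14614831]
handle [ 0.64803547 -0.14498438] 25.00403593609494 26.86706965678166
mug rim [[ 0.76167192 -0.08068236  0.09      ]]
[ 0.6480662  -0.14556634] [3.92161337 1.01341644 5.26602186]
```

carry_out:
  steps:
    - {"hand": 0.35,"x": 0.5,"y": 0,"z": 0,"wx": 0,"wy": 0,"wz": 10}
    - {"hand": 0.35,"x": 1,"y": 0,"z": 0,"wx": 0,"wy": 0,"wz": 20}
    - {"hand": 0.35,"x": 1.5,"y": 0,"z": 0,"wx": 0,"wy": 0,"wz": 30}
    - {"hand": 0.35,"x": 2,"y": 0,"z": 0,"wx": 0,"wy": 0,"wz": 40}
    - {"hand": 0.35,"x": 2.5,"y": 0,"z": 0,"wx": 0,"wy": 0,"wz": 50}

```text
time_s: 7.1
tcp_pos: [0.6408, -0.1613, 0.2029]
ee_rot: [0.904, 0.427, 0.0, 0.0]
wrist_force: [-0.4, 0.5, -0.3]
gripper_width: 0.651
finger_force: 0.0
```

carry_out:
  steps:
    - {"hand": 0.35,"x": 0,"y": 0,"z": 0,"wx": 0,"wy": 0,"wz": 10}
    - {"hand": 0.35,"x": 0,"y": 0,"z": 0,"wx": 0,"wy": 0,"wz": 20}
    - {"hand": 0.35,"x": 0,"y": 0,"z": 0,"wx": 0,"wy": 0,"wz": 25.7}
    - {"hand": 0.35,"x": 0,"y": 0,"z": 0,"wx": 0,"wy": 0,"wz": 25.7}
    - {"hand": 0.35,"x": 0,"y": 0,"z": 0,"wx": 0,"wy": 0,"wz": 25.7}

```text
time_s: 7.72
tcp_pos: [0.6409, -0.1621, 0.2026]
ee_rot: [0.976, 0.219, 0.0, 0.0]
wrist_force: [-0.4, 0.4, 0.8]
gripper_width: 0.65
finger_force: 0.0
```

```bash
python3 -c "
from h import *
st(); print(delta([.645,-.144,.15]))"
```

```text
t 7.72 tcp [ 0.6409 -0.1621  0.2026] frame [-110.4  228.7] yaw-rel -75.62 tilt [ 0.0004 -0.0002] F fx,fy,z [ 0.4 -0.5  0.8] Mz 0.017 w 55.3 0.0 q6 0.83
[ 1.13863434 -1.46042575  5.26473242]
```

carry_out:
  steps:
    - {"hand": 0.35,"x": 1.35,"y": -1.2,"z": 3,"wx": 0,"wy": 0,"wz": 0}
    - {"hand": 0.35,"x": 1.35,"y": -1.2,"z": 8,"wx": 0,"wy": 0,"wz": 0}
    - {"hand": 0.35,"x": 1.35,"y": -1.2,"z": 12,"wx": 0,"wy": 0,"wz": 0}
    - {"hand": 0.35,"x": 1.35,"y": -1.2,"z": 15,"wx": 0,"wy": 0,"wz": 0}
    - {"hand": 0.35,"x": 1.35,"y": -1.2,"z": 16,"wx": 0,"wy": 0,"wz": 0}

```text
time_s: 8.35
tcp_pos: [0.6469, -0.1455, 0.0399]
ee_rot: [0.976, 0.218, -0.002, -0.001]
wrist_force: [0.3, -0.8, -0.8]
gripper_width: 0.649
finger_force: 0.0
```

carry_out:
  steps:
    - {"hand": 0.6,"x": 0,"y": 0,"z": 0,"wx": 0,"wy": 0,"wz": 0}
    - {"hand": 0.7,"x": 0,"y": 0,"z": 0,"wx": 0,"wy": 0,"wz": 0}
    - {"hand": 0.9,"x": 0,"y": 0,"z": 0,"wx": 0,"wy": 0,"wz": 0}
    - {"hand": 0.9,"x": 0,"y": 0,"z": 0,"wx": 0,"wy": 0,"wz": 0}
    - {"hand": 0.9,"x": 0,"y": 0,"z": 0,"wx": 0,"wy": 0,"wz": 0}
  grip_force: 60

```text
time_s: 8.98
tcp_pos: [0.6492, -0.1463, 0.0444]
ee_rot: [0.976, 0.218, 0.002, 0.001]
wrist_force: [-2.6, -0.5, 5.8]
gripper_width: 0.202
finger_force: 59.3
```

```bash
python3 -c "
from h import *
st()"
```

```text
t 8.97 tcp [ 0.6492 -0.1463  0.0444] frame [-121.5  214.7] yaw-rel -75.76 tilt [ 0.0033 -0.001 ] F fx,fy,z [2.7 0.  5.8] Mz 0.005 w 17.1 59.3 q6 0.85
```

carry_out:
  steps:
    - {"hand": 0.9,"x": 0,"y": 0,"z": -0.5,"wx": 0,"wy": 0,"wz": 0}
    - {"hand": 0.9,"x": 0,"y": 0,"z": -2,"wx": 0,"wy": 0,"wz": 0}
    - {"hand": 0.9,"x": 0,"y": 0,"z": -5,"wx": 0,"wy": 0,"wz": 0}
    - {"hand": 0.9,"x": 0,"y": 0,"z": -9,"wx": 0,"wy": 0,"wz": 0}
    - {"hand": 0.9,"x": 0,"y": 0,"z": -13,"wx": 0,"wy": 0,"wz": 0}
  grip_force: 100

```text
time_s: 9.6
tcp_pos: [0.6479, -0.146, 0.1743]
ee_rot: [0.976, 0.218, 0.0, 0.0]
wrist_force: [0.2, -0.8, -0.7]
gripper_width: 0.2
finger_force: 97.4
```

carry_out:
  steps:
    - {"hand": 0.9,"x": -0.2,"y": -5,"z": -0.5,"wx": 0,"wy": 0,"wz": -9}
    - {"hand": 0.9,"x": -0.5,"y": -11,"z": -0.5,"wx": 0,"wy": 0,"wz": -18}
    - {"hand": 0.9,"x": -0.8,"y": -17,"z": -0.5,"wx": 0,"wy": 0,"wz": -27}
    - {"hand": 0.9,"x": -1.2,"y": -23,"z": -0.5,"wx": 0,"wy": 0,"wz": -36}
    - {"hand": 0.9,"x": -1.5,"y": -28,"z": -0.5,"wx": 0,"wy": 0,"wz": -45}

```text
time_s: 10.22
tcp_pos: [0.5143, 0.1029, 0.1783]
ee_rot: [0.817, 0.577, 0.0, 0.0]
wrist_force: [-0.2, 0.2, -1.7]
gripper_width: 0.2
finger_force: 97.6
```

carry_out:
  steps:
    - {"hand": 0.9,"x": 0,"y": 0,"z": 0,"wx": 0,"wy": 0,"wz": -9}
    - {"hand": 0.9,"x": 0,"y": 0,"z": 0,"wx": 0,"wy": 0,"wz": -17}
    - {"hand": 0.9,"x": 0,"y": 0,"z": 0,"wx": 0,"wy": 0,"wz": -19.8}
    - {"hand": 0.9,"x": 0,"y": 0,"z": 0,"wx": 0,"wy": 0,"wz": -19.8}
    - {"hand": 0.9,"x": 0,"y": 0,"z": 0,"wx": 0,"wy": 0,"wz": -19.8}

```text
time_s: 10.85
tcp_pos: [0.5156, 0.1011, 0.1777]
ee_rot: [0.708, 0.706, 0.0, 0.0]
wrist_force: [0.1, 0.0, -0.7]
gripper_width: 0.195
finger_force: 97.7
```

Run:
```python
from h import *
st(); print(delta([.5058,.1215,.12]))
c=viewer.camera_info("wrist");im=viewer.capture("wrist")[:,:,::-1]; cv2.imwrite("pics/w5.png",im); np.savez("w5.npz",**c)
```

```text
t 10.85 tcp [0.5156 0.1011 0.1777] frame [-37.1 -53.5] yaw-rel -11.03 tilt [ 0.0004 -0.    ] F fx,fy,z [-0.1  0.  -0.7] Mz -0.013 w 16.5 97.7 q6 0.13
[ 2.03708468 -0.98942782  5.76577067]
```

View pics/w5.png

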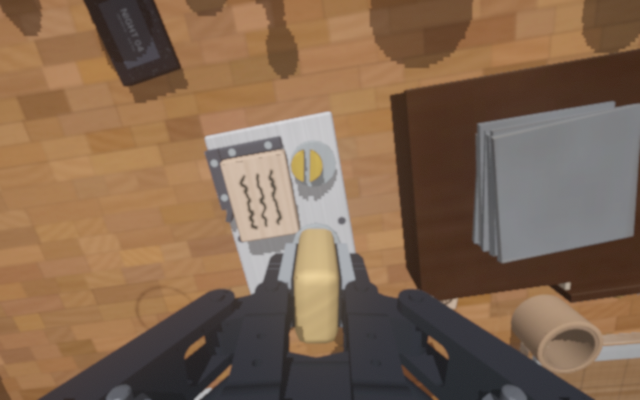

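Wrist view: cam head at (308,166) with slot nearly upright in the image, key held below at (318,285), nothing disturbed.

Run:
```python
from h import *
im=cv2.imread("pics/w5.png"); c=dict(np.load("w5.npz")); hsv=cv2.cvtColor(im,cv2.COLOR_BGR2HSV)
m=(hsv[...,0]>18)&(hsv[...,0]<32)&(hsv[...,1]>110); s=np.zeros_like(m); s[140:195,285:330]=m[140:195,285:330]
e=cv2.minEnclosingCircle(ray(c,np.argwhere(s)[:,::-1],.029)[:,:2].astype(np.float32)); print("cam",e,fr(e[0]))
u,v=np.meshgrid(np.arange(285,330),np.arange(140,195)); W=ray(c,np.c_[u.ravel(),v.ravel()],.029)[:,:2]
ins=(np.linalg.norm(W-e[0],axis=1)<.0135)&~m[v.ravel(),u.ravel()]
F=W[ins]; print("slot mean",F.mean(0)); F=F-F.mean(0); vx=np.linalg.svd(F,full_matrices=False)[2][0]; vx*=np.sign(vx[1]); print("slot yaw",yaw(vx),len(F))
P=ray(c,[(243,241.5),(299,234.5),(275,137)],.03); print("corner checks", [fr(p) for p in P])
print(delta(np.r_[e[0],.065]))
```

```text
cam ((0.506450891494751, 0.12160412967205048), 0.015143906697630882) [-32.  -75.3]
slot mean [0.50683575 0.12139722]
slot yaw 88.434330510772 203
corner checks [array([ 48. , -10.7]), array([-10.2,  -7.2]), array([  -8.9, -107.5])]
[ 2.04788216 -0.92439409 11.25473383]
```

carry_out:
  steps:
    - {"hand": 0.9,"x": 1,"y": -0.5,"z": 3,"wx": 0,"wy": 0,"wz": 1}
    - {"hand": 0.9,"x": 2.05,"y": -0.93,"z": 6,"wx": 0,"wy": 0,"wz": 1.3}
    - {"hand": 0.9,"x": 2.05,"y": -0.93,"z": 9,"wx": 0,"wy": 0,"wz": 1.3}
    - {"hand": 0.9,"x": 2.05,"y": -0.93,"z": 11,"wx": 0,"wy": 0,"wz": 1.3}
    - {"hand": 0.9,"x": 2.05,"y": -0.93,"z": 11.3,"wx": 0,"wy": 0,"wz": 1.3}

```text
time_s: 11.52
tcp_pos: [0.5054, 0.1215, 0.0629]
ee_rot: [0.716, 0.698, -0.001, -0.001]
wrist_force: [0.4, 0.6, -1.2]
gripper_width: 0.199
finger_force: 97.8
```

carry_out:
  steps:
    - {"hand": 0.9,"x": 0,"y": 0,"z": 0,"wx": 0,"wy": 0,"wz": 0}
    - {"hand": 0.9,"x": 0,"y": 0,"z": 0,"wx": 0,"wy": 0,"wz": 0}

```text
time_s: 11.78
tcp_pos: [0.5071, 0.1217, 0.0656]
ee_rot: [0.716, 0.699, 0.001, 0.001]
wrist_force: [0.5, 0.5, -1.6]
gripper_width: 0.196
finger_force: 97.8
```

```bash
python3 -c "
from h import *
st();print(delta([.5065,.1216,.0494]))"
```

```text
t 11.78 tcp [0.5071 0.1217 0.0656] frame [-32.6 -75.3] yaw-rel -12.28 tilt [0.0021 0.0003] F fx,fy,z [-0.6 -0.4 -1.6] Mz -0.007 w 16.7 97.8 q6 0.19
[-0.01402301 -0.06156572  1.6157671 ]
```

carry_out:
  steps:
    - {"hand": 0.9,"x": 0,"y": -0.05,"z": 0.3,"wx": 0,"wy": 0,"wz": 0}
    - {"hand": 0.9,"x": 0,"y": -0.05,"z": 0.5,"wx": 0,"wy": 0,"wz": 0}
    - {"hand": 0.9,"x": 0,"y": -0.05,"z": 0.7,"wx": 0,"wy": 0,"wz": 0}
    - {"hand": 0.9,"x": 0,"y": -0.05,"z": 0.9,"wx": 0,"wy": 0,"wz": 0}
    - {"hand": 0.9,"x": 0,"y": -0.05,"z": 0.9,"wx": 0,"wy": 0,"wz": 0}

```text
time_s: 12.4
tcp_pos: [0.5057, 0.1216, 0.055]
ee_rot: [0.715, 0.699, -0.0, -0.0]
wrist_force: [0.3, 0.2, -1.3]
gripper_width: 0.197
finger_force: 97.8
```

```bash
python3 -c "
from h import *
st();print(delta([.5065,.1216,.0494]))"
```

```text
t 12.4 tcp [0.5057 0.1216 0.055 ] frame [-31.2 -75.5] yaw-rel -12.26 tilt [-0.0005 -0.0002] F fx,fy,z [-0.4 -0.1 -1.3] Mz -0.042 w 16.8 97.8 q6 0.19
[0.00195378 0.08032205 0.56076993]
```

carry_out:
  steps:
    - {"hand": 0.9,"x": 0,"y": 0.03,"z": 0.2,"wx": 0,"wy": 0,"wz": 0}
    - {"hand": 0.9,"x": 0,"y": 0.03,"z": 0.4,"wx": 0,"wy": 0,"wz": 0}
    - {"hand": 0.9,"x": 0,"y": 0.03,"z": 0.5,"wx": 0,"wy": 0,"wz": 0}
    - {"hand": 0.9,"x": 0,"y": 0.03,"z": 0.6,"wx": 0,"wy": 0,"wz": 0}
    - {"hand": 0.9,"x": 0,"y": 0.03,"z": 0.6,"wx": 0,"wy": 0,"wz": 0}

```text
time_s: 13.02
tcp_pos: [0.5062, 0.1217, 0.0495]
ee_rot: [0.715, 0.699, -0.0, 0.0]
wrist_force: [-0.8, -1.0, 1.7]
gripper_width: 0.2
finger_force: 98.1
```

```bash
python3 -c "
from h import *
st();print(delta([.5065,.1216,.0494]))"
```

```text
t 13.03 tcp [0.5062 0.1217 0.0495] frame [-31.7 -75.4] yaw-rel -12.26 tilt [ 0.0001 -0.0001] F fx,fy,z [1.  0.8 1.7] Mz -0.001 w 17.0 98.1 q6 0.19
[-0.00477425  0.03232911  0.00854202]
```

carry_out:
  steps:
    - {"hand": 0.9,"x": 0,"y": 0,"z": 0.05,"wx": 0,"wy": 0,"wz": 6}
    - {"hand": 0.9,"x": 0,"y": 0,"z": 0.05,"wx": 0,"wy": 0,"wz": 14}
    - {"hand": 0.9,"x": 0,"y": 0,"z": 0.05,"wx": 0,"wy": 0,"wz": 22}
    - {"hand": 0.9,"x": 0,"y": 0,"z": 0.05,"wx": 0,"wy": 0,"wz": 30}
    - {"hand": 0.9,"x": 0,"y": 0,"z": 0.05,"wx": 0,"wy": 0,"wz": 38}

```text
time_s: 13.65
tcp_pos: [0.5069, 0.1215, 0.0495]
ee_rot: [0.905, 0.426, 0.001, 0.001]
wrist_force: [1.0, -0.5, 2.3]
gripper_width: 0.196
finger_force: 98.1
```

```bash
python3 -c "
from h import *
st();print(delta([.5065,.1216,.0494]))"
```

```text
t 13.65 tcp [0.5069 0.1215 0.0495] frame [-32.4 -75.2] yaw-rel -50.52 tilt [ 0.002  -0.0002] F fx,fy,z [-0.9  0.6  2.3] Mz 0.075 w 16.7 98.1 q6 0.86
[-0.01861212 -0.03074443  0.0078235 ]
```

carry_out:
  steps:
    - {"hand": 0.9,"x": 0,"y": 0,"z": 0,"wx": 0,"wy": 0,"wz": 4}
    - {"hand": 0.9,"x": 0,"y": 0,"z": 0,"wx": 0,"wy": 0,"wz": 8}
    - {"hand": 0.9,"x": 0,"y": 0,"z": 0,"wx": 0,"wy": 0,"wz": 12}
    - {"hand": 0.9,"x": 0,"y": 0,"z": 0,"wx": 0,"wy": 0,"wz": 15}
    - {"hand": 0.9,"x": 0,"y": 0,"z": 0,"wx": 0,"wy": 0,"wz": 18}

```text
time_s: 14.28
tcp_pos: [0.507, 0.1214, 0.0495]
ee_rot: [0.96, 0.28, 0.001, 0.001]
wrist_force: [1.3, -1.4, 2.7]
gripper_width: 0.197
finger_force: 98.1
```

```bash
python3 -c "
from h import *
st()"
```

```text
t 14.28 tcp [0.507  0.1214 0.0495] frame [-32.4 -75. ] yaw-rel -68.36 tilt [ 0.0023 -0.0004] F fx,fy,z [-1.   1.6  2.7] Mz 0.057 w 16.7 98.1 q6 1.17
```

carry_out:
  steps:
    - {"hand": 0.9,"x": 0,"y": 0,"z": 0,"wx": 0,"wy": 0,"wz": 2}
    - {"hand": 0.9,"x": 0,"y": 0,"z": 0,"wx": 0,"wy": 0,"wz": 4}
    - {"hand": 0.9,"x": 0,"y": 0,"z": 0,"wx": 0,"wy": 0,"wz": 6}
    - {"hand": 0.9,"x": 0,"y": 0,"z": 0,"wx": 0,"wy": 0,"wz": 7}
    - {"hand": 0.9,"x": 0,"y": 0,"z": 0,"wx": 0,"wy": 0,"wz": 8}

```text
time_s: 14.9
tcp_pos: [0.507, 0.1213, 0.0495]
ee_rot: [0.977, 0.213, 0.001, 0.001]
wrist_force: [3.3, -3.5, 4.4]
gripper_width: 0.194
finger_force: 98.6
```

```bash
python3 -c "
from h import *
st()"
```

```text
t 14.9 tcp [0.507  0.1213 0.0495] frame [-32.5 -74.9] yaw-rel -76.32 tilt [ 0.0023 -0.0006] F fx,fy,z [-2.6  4.1  4.4] Mz 0.438 w 16.5 98.6 q6 1.31
```

carry_out:
  steps:
    - {"hand": 0.9,"x": 0,"y": 0,"z": 0,"wx": 0,"wy": 0,"wz": 0}
    - {"hand": 0.9,"x": 0,"y": 0,"z": 0,"wx": 0,"wy": 0,"wz": 0}

```text
time_s: 15.15
tcp_pos: [0.507, 0.1214, 0.0495]
ee_rot: [0.977, 0.213, 0.001, 0.001]
wrist_force: [3.9, -4.3, 3.9]
gripper_width: 0.197
finger_force: 98.5
```

```bash
python3 -c "
from h import *
st()
c=viewer.camera_info('wrist');im=viewer.capture('wrist')[:,:,::-1]; cv2.imwrite('pics/w6.png',im); np.savez('w6.npz',**c)"
```

```text
t 15.15 tcp [0.507  0.1214 0.0495] frame [-32.5 -75. ] yaw-rel -76.29 tilt [ 0.0024 -0.0006] F fx,fy,z [-3.1  4.9  3.9] Mz 0.413 w 16.8 98.5 q6 1.31
```

View pics/w6.png

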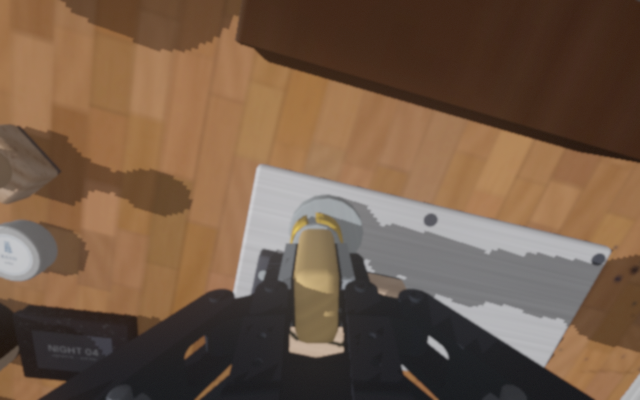

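Cam bitten: 0.41–0.44 N·m, in the expected 0.3–0.5; the picture shows the key seated on the cam head at (318,225) and tin (20,250) and handle stamp (20,165) untouched. Releasing.

carry_out:
  steps:
    - {"hand": 0.9,"x": 0,"y": 0,"z": 0,"wx": 0,"wy": 0,"wz": -1.5}
    - {"hand": 0.9,"x": 0,"y": 0,"z": 0,"wx": 0,"wy": 0,"wz": -3}
    - {"hand": 0.9,"x": 0,"y": 0,"z": 0,"wx": 0,"wy": 0,"wz": -3}
  grip_force: 40

```text
time_s: 15.58
tcp_pos: [0.5069, 0.1214, 0.0495]
ee_rot: [0.971, 0.239, 0.001, 0.0]
wrist_force: [3.5, -4.0, 5.5]
gripper_width: 0.199
finger_force: 98.6
```

```bash
python3 -c "
from h import *
st()"
```

```text
t 15.57 tcp [0.5069 0.1214 0.0495] frame [-32.4 -75.1] yaw-rel -73.29 tilt [ 0.0021 -0.0004] F fx,fy,z [-2.7  4.6  5.5] Mz 0.179 w 16.9 98.6 q6 1.25
```

carry_out:
  steps:
    - {"hand": 0.9,"x": 0,"y": 0,"z": 0,"wx": 0,"wy": 0,"wz": 1.5}
    - {"hand": 0.9,"x": 0,"y": 0,"z": 0,"wx": 0,"wy": 0,"wz": 3}
    - {"hand": 0.9,"x": 0,"y": 0,"z": 0,"wx": 0,"wy": 0,"wz": 3.7}
    - {"hand": 0.9,"x": 0,"y": 0,"z": 0,"wx": 0,"wy": 0,"wz": 4.2}
  grip_force: 100

```text
time_s: 16.08
tcp_pos: [0.507, 0.1213, 0.0495]
ee_rot: [0.979, 0.203, 0.001, 0.001]
wrist_force: [4.2, -4.8, 5.8]
gripper_width: 0.198
finger_force: 98.6
```

```bash
python3 -c "
from h import *
st()"
```

```text
t 16.07 tcp [0.507  0.1213 0.0495] frame [-32.5 -74.9] yaw-rel -77.48 tilt [ 0.0023 -0.0008] F fx,fy,z [-3.2  5.6  5.8] Mz 0.536 w 16.8 98.6 q6 1.33
```

Torque now climbs steeply (0.54), so it has bitten fully; unwind the twist and release.

carry_out:
  steps:
    - {"hand": 0.9,"x": 0,"y": 0,"z": 0,"wx": 0,"wy": 0,"wz": -2}
    - {"hand": 0.9,"x": 0,"y": 0,"z": 0,"wx": 0,"wy": 0,"wz": -4}
    - {"hand": 0.9,"x": 0,"y": 0,"z": -0.05,"wx": 0,"wy": 0,"wz": -6}
    - {"hand": 0.9,"x": 0,"y": 0,"z": -0.05,"wx": 0,"wy": 0,"wz": -6}

```text
time_s: 16.58
tcp_pos: [0.5067, 0.1215, 0.0495]
ee_rot: [0.967, 0.254, 0.001, 0.0]
wrist_force: [4.2, -2.9, 2.8]
gripper_width: 0.198
finger_force: 98.2
```

```bash
python3 -c "
from h import *
st()"
```

```text
t 16.57 tcp [0.5067 0.1215 0.0495] frame [-32.2 -75.2] yaw-rel -71.49 tilt [ 0.0017 -0.0002] F fx,fy,z [-3.6  3.7  2.8] Mz 0.045 w 16.8 98.2 q6 1.22
```

carry_out:
  steps:
    - {"hand": 0.9,"x": 0,"y": 0,"z": 0.05,"wx": 0,"wy": 0,"wz": 2}
    - {"hand": 0.9,"x": 0,"y": 0,"z": 0.05,"wx": 0,"wy": 0,"wz": 4}
    - {"hand": 0.9,"x": 0,"y": 0,"z": 0.05,"wx": 0,"wy": 0,"wz": 5}
    - {"hand": 0.9,"x": 0,"y": 0,"z": 0.05,"wx": 0,"wy": 0,"wz": 5.4}
    - {"hand": 0.9,"x": 0,"y": 0,"z": 0.05,"wx": 0,"wy": 0,"wz": 5.4}

```text
time_s: 17.2
tcp_pos: [0.507, 0.1213, 0.0495]
ee_rot: [0.978, 0.208, 0.001, 0.001]
wrist_force: [3.5, -3.6, 5.1]
gripper_width: 0.199
finger_force: 98.7
```

```bash
python3 -c "
from h import *
st()"
```

```text
t 17.2 tcp [0.507  0.1213 0.0495] frame [-32.4 -74.9] yaw-rel -76.88 tilt [ 0.0023 -0.0007] F fx,fy,z [-2.7  4.2  5.1] Mz 0.427 w 16.9 98.7 q6 1.32
```

carry_out:
  steps:
    - {"hand": 0.9,"x": 0,"y": 0,"z": 0,"wx": 0,"wy": 0,"wz": 0}
    - {"hand": 0.9,"x": 0,"y": 0,"z": 0,"wx": 0,"wy": 0,"wz": 0}
    - {"hand": 0.9,"x": 0,"y": 0,"z": 0,"wx": 0,"wy": 0,"wz": 0}
    - {"hand": 0.9,"x": 0,"y": 0,"z": 0,"wx": 0,"wy": 0,"wz": 0}
    - {"hand": 0.9,"x": 0,"y": 0,"z": 0,"wx": 0,"wy": 0,"wz": 0}

```text
time_s: 17.82
tcp_pos: [0.507, 0.1213, 0.0495]
ee_rot: [0.978, 0.208, 0.001, 0.001]
wrist_force: [3.7, -4.2, 4.8]
gripper_width: 0.196
finger_force: 98.7
```

```bash
python3 -c "
from h import *
st()"
```

```text
t 17.82 tcp [0.507  0.1213 0.0495] frame [-32.4 -74.9] yaw-rel -76.88 tilt [ 0.0022 -0.0007] F fx,fy,z [-2.9  4.8  4.8] Mz 0.437 w 16.6 98.7 q6 1.32
```

Torque holds at 0.43 without creep: well bitten. Unwind and release.

carry_out:
  steps:
    - {"hand": 0.9,"x": 0,"y": 0,"z": 0,"wx": 0,"wy": 0,"wz": -2}
    - {"hand": 0.9,"x": 0,"y": 0,"z": 0,"wx": 0,"wy": 0,"wz": -4}
    - {"hand": 0.9,"x": 0,"y": 0,"z": -0.02,"wx": 0,"wy": 0,"wz": -5.3}
    - {"hand": 0.9,"x": 0,"y": 0,"z": -0.02,"wx": 0,"wy": 0,"wz": -5.3}
  grip_force: 40

```text
time_s: 18.32
tcp_pos: [0.5068, 0.1215, 0.0495]
ee_rot: [0.967, 0.253, 0.001, 0.0]
wrist_force: [4.2, -3.6, 4.3]
gripper_width: 0.196
finger_force: 98.5
```

carry_out:
  steps:
    - {"hand": 0.75,"x": 0,"y": 0,"z": 0,"wx": 0,"wy": 0,"wz": 0}
    - {"hand": 0.6,"x": 0,"y": 0,"z": 0,"wx": 0,"wy": 0,"wz": 0}
    - {"hand": 0.5,"x": 0,"y": 0,"z": 0,"wx": 0,"wy": 0,"wz": 0}
    - {"hand": 0.5,"x": 0,"y": 0,"z": 0,"wx": 0,"wy": 0,"wz": 0}

```text
time_s: 18.82
tcp_pos: [0.5059, 0.1217, 0.0487]
ee_rot: [0.967, 0.253, -0.0, -0.0]
wrist_force: [-0.1, 0.6, -0.7]
gripper_width: 0.499
finger_force: 0.0
```

carry_out:
  steps:
    - {"hand": 0.5,"x": 0,"y": 0,"z": -1,"wx": 0,"wy": 0,"wz": 0}
    - {"hand": 0.5,"x": 0,"y": 0,"z": -3,"wx": 0,"wy": 0,"wz": 0}
    - {"hand": 0.5,"x": 0,"y": 0,"z": -7,"wx": 0,"wy": 0,"wz": 0}
    - {"hand": 0.5,"x": 0,"y": 0,"z": -12,"wx": 0,"wy": 0,"wz": 0}
    - {"hand": 0.5,"x": 0,"y": 0,"z": -15,"wx": 0,"wy": 0,"wz": 0}

```text
time_s: 19.45
tcp_pos: [0.5068, 0.1218, 0.2028]
ee_rot: [0.967, 0.253, 0.002, 0.0]
wrist_force: [0.8, 0.2, -1.0]
gripper_width: 0.499
finger_force: 0.0
```

Run:
```python
from h import *
st()
for n in("wrist","top"):
    c=viewer.camera_info(n); im=viewer.capture(n)[:,:,::-1].copy(); cv2.imwrite(f"pics/{n}9.png",im)
    hsv=cv2.cvtColor(im,cv2.COLOR_BGR2HSV); p=proj(c,[.5065,.1216,.091])[0].astype(int); x,y=p; print(n,p)
    if not(30<x<610 and 30<y<370): continue
    m=np.zeros(im.shape[:2],np.uint8); sl=np.s_[y-35:y+35,x-35:x+35]; m[sl]=((hsv[...,0]>14)&(hsv[...,0]<34)&(hsv[...,1]>60)&(hsv[...,2]>120))[sl]
    h=cv2.convexHull(big(m)); r=cv2.minAreaRect(ray(c,h[:,0],.091)[:,:2].astype(np.float32)); print(n,"handle top",r,fr(r[0]))
```

```text
t 19.45 tcp [0.5068 0.1218 0.2028] frame [-32.3 -75.4] yaw-rel -71.57 tilt [0.0042 0.0007] F fx,fy,z [-0.8 -0.  -1. ] Mz -0.01 w 42.4 0.0 q6 1.22
wrist [316 197]
wrist handle top ((0.5111464858055115, 0.12392885982990265), (0.04539383202791214, 0.022890057414770126), 29.214658737182617) [-37.  -76.7]
top [285 218]
top handle top ((0.4384886622428894, 0.1755426824092865), (0.004060744307935238, 0.0), 90.63875579833984) [  24.6 -141.1]
```

carry_out:
  steps:
    - {"hand": 0.5,"x": -3,"y": 4,"z": -3,"wx": 0,"wy": 0,"wz": 0}
    - {"hand": 0.5,"x": -6,"y": 8,"z": -3,"wx": 0,"wy": 0,"wz": 0}
    - {"hand": 0.5,"x": -10,"y": 12,"z": -3,"wx": 0,"wy": 0,"wz": 0}
    - {"hand": 0.5,"x": -14,"y": 16,"z": -3,"wx": 0,"wy": 0,"wz": 0}
    - {"hand": 0.5,"x": -17,"y": 19,"z": -3,"wx": 0,"wy": 0,"wz": 0}

```text
time_s: 20.18
tcp_pos: [0.4499, -0.129, 0.2284]
ee_rot: [0.968, 0.253, -0.0, -0.0]
wrist_force: [0.3, 0.0, -0.7]
gripper_width: 0.5
finger_force: 0.0
```

Run:
```python
from h import *
st()
c=viewer.camera_info("top"); im=viewer.capture("top")[:,:,::-1].copy(); cv2.imwrite("pics/top9.png",im); a=cv2.imread("pics/top0.png")
hsv=cv2.cvtColor(im,cv2.COLOR_BGR2HSV)
p=proj(c,np.r_[O+.019*FX-.0525*FY,.03])[0].astype(int); x,y=p; print(p)
m=np.zeros(im.shape[:2],np.uint8); sl=np.s_[y-22:y+22,x-28:x+28]; m[sl]=((hsv[...,1]>40)&(hsv[...,1]<110)&(hsv[...,2]>150)&(hsv[...,0]<20))[sl]
m=cv2.morphologyEx(m,cv2.MORPH_CLOSE,np.ones((5,5))); r=cv2.minAreaRect(ray(c,cv2.convexHull(big(m))[:,0],.03)[:,:2].astype(np.float32)); print("block",r,fr(r[0]))
for n,(u,v) in dict(small=(355,153),handle=(203,236),tin=(210,261)).items(): 
    print(n,"diff",np.abs(im[v-12:v+12,u-12:u+12].astype(int)-a[v-12:v+12,u-12:u+12]).mean())
```

```text
t 20.18 tcp [ 0.4499 -0.129   0.2284] frame [ 71.  160.1] yaw-rel -71.63 tilt [-0.0009  0.0001] F fx,fy,z [-0.3  0.  -0.7] Mz -0.024 w 42.5 0.0 q6 0.7
[301 240]
block ((0.45984047651290894, 0.08952921628952026), (0.060352955013513565, 0.08353837579488754), 10.927090644836426) [ 19.9 -52.6]
small diff 5.065393518518518
handle diff 4.63599537037037
tin diff 5.293402777777778
```

```bash
python3 -c "
from bench import ctrl
print(ctrl.finish_job())"
```

```text
the job is handed in; nothing more can be done
None
```

The job is handed in, about 20 s into the 72 s allowed: the block sits in the corner to about 1 mm, the cam bit at about 0.43 N·m (a brief peak of 0.54 while I tested it, slightly above the 0.3–0.5 you gave), the key stands in the slot, and nothing else moved.

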